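# Set out the parts for a prosthetic ankle build

### The arm

A 6-joint arm with a two-finger parallel gripper is mounted at the origin on the work surface. World frame = base frame: x ahead of the robot, y to its left, z up, the work surface at z = 0. Lengths are in mm, angles in rad, forces in N, time in s.
With the tool pointing down it reaches from about 375 to 900 mm from the base axis. Payload 3.1 kg.
Tool frame: the origin (TCP) lies between the finger pads; the fingertips stand robot.tips_ahead ahead of it and the grasp point (between the pads) lies 11 mm behind it (robot.tips_ahead is the distance from the TCP to the fingertips, in mm); z points along the fingers, y is the line along which they close (so a half turn about z gives the same grasp; the last joint's range is limited). The gripper opens to 85 mm and grips with 20 to 120 N. Pads are 22 mm wide; open, the fingers measure 114 mm over their backs; the gripper's body (76 mm by 85 mm) begins 54 mm behind the grasp point. The pads swing forward as they close: fully open they stand 13 mm farther back than shut.
Start: joints at [-1.3, 0.527, 1.433, -0, 1.181, -0.178], TCP at [271.196, -563.071, 239.31] pointing down, gripper open.
Joint ranges: [-3.08, 3.08], [-0.75, 2.2], [0.22, 2.44], [-1.43, 4.57], [0, 2.65], [-2.85, 2.85]. Speed limits (rad/s): [2.79, 2.79, 3.14, 3.14, 3.14, 3.14].

### API

Orientations are given as a 3x3 rotation matrix whose columns are the frame's x, y, z axes.
In Python, from rig import robot, optics gives the robot as it stands.
- The arm moves only by the shell command python3 -m pendant 'ROWS' [FORCE]. ROWS is a JSON object of lists of equal length, an entry for each row: "xyz": the shift along the world's x, y, z in m, a list of three; "delta_rot": the turn, a rotation vector about the world's x, y, z in rad, a list of three; "gripper": the finger opening in m, from 0 to 0.0854. In form: {"xyz": [[x, y, z], ...], "delta_rot": [[ax, ay, az], ...], "gripper": [gripper, ...]}. A call has 1 to 10 rows; each row shifts and turns the commanded pose from where the row before left it; what a row does not reach is not made up. A row lasts 1/10 s, in which the tool goes at most 50 mm and 8.59 degrees, less where a joint would pass 70% of its speed; a pose out of reach is approached as far as the arm can. A call with a gripper value outside its range is refused whole. The fingers move at their own pace and stop on an object; FORCE is the grip in N (left out, the last holds). Time passes only in rows, so rows that do not move let the fingers close. It gives the time, the measured TCP pose, the force, the opening and the grip force at its end, in the units of the state.
- robot.get_obs(): the state, without advancing time (a new reading comes with each control period).
- optics.capture(name): name is "scene" or "top" or "wrist"; returns (picture, depth): 480x640x3 uint8, red, green, blue; 480x640 float32, mm along the optical axis (not along the pixel's ray), 0 where there is no reading.
- optics.calibration(name): a dict with "mtx" (3x3 intrinsics, pixels), "distortion" ([k1, k2, p1, p2, k3] as OpenCV has them; the pictures are not rectified), "R" (3x3) and "t" (3): a world point X has camera coordinates R X + t. Camera axes: x right, y down, z forward; pixel columns grow to the right and rows downward; lengths in mm; the calibration is good to about 2 mm. A picture is of the moment at which its call begins: read the wrist's pose just before it. calibration takes no time and is no camera call; for the wrist camera it gives the pose at the moment of the call.
- robot.hand_in(): hands the job in; it is judged then, once.
The state is a dict: "time": time; "q": joint angles; "qvel": joint speeds; "joint_torque": joint torques, N m; "eef_pos": TCP position; "orientation": TCP orientation; "ft_force": force on the tool from outside, world axes, zero at the start; "torque": the same for the moment, N m; "opening": opening from 0.0 (shut) to 1.0 (fully open); "grasp_force": force on a finger pad.
Only numpy, scipy, OpenCV 4.12 (cv2) and the standard library are available. Lean on these libraries where they do the work, as an engineer would, in place of code of your own. Each camera call takes 0.05 s, during which the arm holds its last target. There are 200 camera calls.

### The job

Set out the parts for the next artificial-leg build: stand each of the three round tube clamps upright inside the tray of its size (small clamp in the smallest tray, medium in the middle one, large in the largest), and thread the flat two-holed spacer plate over the two pins of the jig until it lies flat on the jig's base. Any order will do; leave the square pyramid adapter and the can where they are.

Things in the scene. Friction and masses are not known exactly. Their poses are not given: they have to be found in the camera images.
- clamp_small_c (a point): Centre (half-way up) of the small tube clamp: a plain round aluminium cylinder standing upright, 28 mm in diameter, 56 mm high, with a black bore mark on its top and a dark groove round it. z is its long axis, pointing up. Loose, 0.075 to 0.45 kg.
- clamp_medium_c (a point): Centre (half-way up) of the medium tube clamp: a plain round aluminium cylinder standing upright, 40 mm in diameter, 62 mm high, with a black bore mark on its top and a dark groove round it. z is its long axis, pointing up. Loose, 0.075 to 0.45 kg.
- clamp_large_c (a point): Centre (half-way up) of the large tube clamp: a plain round aluminium cylinder standing upright, 54 mm in diameter, 68 mm high, with a black bore mark on its top and a dark groove round it. z is its long axis, pointing up. Loose, 0.075 to 0.45 kg.
- spacer_c (a point): Centre (half-way up) of the spacer: a flat rectangular aluminium plate 80 mm (its x) by 40 mm (its y), 12 mm thick (z), lying flat, with two 13 mm through holes 22 mm either side of its centre along x. The same either way round. Loose, about 0.1 kg.
- tray_small: The small tray: an open square white plastic tray fixed to the bench, 56 mm square outside, 50 mm inside, walls 3 mm thick and 11 mm high over all, floor 3 mm thick. Origin: centre of its underside on the bench; x and y run along its sides, z up.
- tray_medium: The medium tray: an open square white plastic tray fixed to the bench, 72 mm square outside, 66 mm inside, walls 3 mm thick and 11 mm high over all, floor 3 mm thick. Origin: centre of its underside on the bench; x and y run along its sides, z up.
- tray_large: The large tray: an open square white plastic tray fixed to the bench, 90 mm square outside, 84 mm inside, walls 3 mm thick and 11 mm high over all, floor 3 mm thick. Origin: centre of its underside on the bench; x and y run along its sides, z up.
- jig: The two-pin jig, fixed to the bench: a dark steel base 104 mm (x) by 52 mm (y), 10 mm high, with two upright steel pins 22 mm either side of its centre along x. Each pin is 8 mm in diameter and stands 30 mm above the base (40 mm above the bench); its top 8 mm taper to 3 mm. Origin: centre of its underside on the bench, z up. The spacer lies along the jig's x when threaded.
- pyramid: Bystander, loose: square steel pyramid adapter, 42 by 42 mm and 14 mm high, with a small square stub on it to 34 mm. Origin: centre of its underside. Leave it alone.
- can: Bystander, loose: upright can 66 mm in diameter, 120 mm high, to the robot's left of the work. Origin: centre of its underside. Leave it alone.
There are look-alikes about, which are no part of the job. Leave any blue or yellow look-alike of the part that bears clamp_medium_c alone. Leave any red look-alike of the tray_large alone.

How it is judged (in metres and radians):
At the end, for the whole second after the job is handed in: Each clamp stands upright (0.08 rad) on the floor of its tray, wholly inside its walls (12.5, 14.5, 16.5 mm off centre); the spacer lies flat (0.06 rad) on the jig's base, centre under 19 mm above the jig's underside, within 6 mm and 0.15 rad of the jig; all at rest (x of clamp_small_c in the frame of tray_small between -0.0125 and 0.0125 m and y of clamp_small_c in the frame of tray_small between -0.0125 and 0.0125 m and z of clamp_small_c in the frame of tray_small between 0.028 and 0.034 m and angle between each of clamp_small_c, clamp_medium_c, clamp_large_c's own z axis and vertical below 0.08 rad and linear speed of each of clamp_small, clamp_medium, clamp_large, spacer below 0.02 m/s and x of clamp_medium_c in the frame of tray_medium between -0.0145 and 0.0145 m and y of clamp_medium_c in the frame of tray_medium between -0.0145 and 0.0145 m and z of clamp_medium_c in the frame of tray_medium between 0.031 and 0.037 m and x of clamp_large_c in the frame of tray_large between -0.0165 and 0.0165 m and y of clamp_large_c in the frame of tray_large between -0.0165 and 0.0165 m and z of clamp_large_c in the frame of tray_large between 0.034 and 0.04 m and horizontal distance between spacer_c and jig below 0.006 m and z of spacer_c in the frame of jig below 0.019 m and angle between the x axis of spacer_c and the x axis of jig, either way round below 0.15 rad and (angle between spacer_c's own z axis and vertical below 0.06 rad or angle between spacer_c's own z axis and vertical above 3.08 rad)); the robot touches nothing.
It fails at once if the pyramid adapter is moved by more than 20 mm or tipped (distance of pyramid from where it was at the start of the episode above 0.02 m or angle between pyramid's own z axis and vertical above 0.3 rad).
It fails at once if the can is moved by more than 20 mm or tipped (distance of can from where it was at the start of the episode above 0.02 m or angle between can's own z axis and vertical above 0.3 rad).
It also fails if it takes over 128 s, if anything falls off the work surface, if the arm or the gripper's body presses on something with over 40 N, if the wrist force passes 120 N, or if a joint passes its speed limit or range.

## Working session

There is one attempt and no reset: what is moved stays moved. The work goes in short steps, Python scripts to look and compute and a shell command to move; the robot and the scene stay as the last step left them, time stands still between calls to the robot, and variables do not carry over. Pictures are saved under pics/ and viewed, at most 14 in all, crops included, and the job is handed in when it is done.

```bash
mkdir -p pics; ls; python3 - <<'E'
from rig import robot, optics
import cv2,numpy as np
for n in ("top","scene"):
    p,d=optics.capture(n); cv2.imwrite(f"pics/{n}0.png",p[:,:,::-1]); np.save(f"pics/{n}0.npy",d); np.save(f"pics/{n}0p.npy",p)
    c=optics.calibration(n); print(n,np.round(np.array(c["mtx"]),1).tolist(),c["distortion"],np.round(c["R"],4).tolist(),np.round(c["t"],1).tolist())
print(robot.get_obs(),robot.tips_ahead)
E
```

```text
pics
top [[555.9, 0.0, 313.6], [0.0, 555.9, 237.0], [0.0, 0.0, 1.0]] [-0.00738272  0.          0.          0.          0.        ] [[-0.006, -0.9999, 0.0156], [-0.9957, 0.0046, -0.0924], [0.0923, -0.0161, -0.9956]] [77.6, 454.2, 1280.7]
scene [[575.3, 0.0, 325.7], [0.0, 575.3, 238.4], [0.0, 0.0, 1.0]] [0.00819678 0.         0.         0.         0.        ] [[-0.521, 0.8534, 0.0147], [0.5634, 0.3568, -0.7451], [-0.6411, -0.3799, -0.6668]] [169.6, -272.8, 1554.3]
{'time': 0.1, 'q': array([-1.30046696e+00,  5.28377142e-01,  1.43377504e+00, -1.60022754e-06,
        1.18139538e+00, -1.78483390e-01]), 'qvel': array([-0.00049149, -0.00209167, -0.00299701, -0.00190138, -0.00039781,
        0.00096091]), 'joint_torque': array([-1.21362250e-04, -4.43304598e+01, -1.78586090e+01, -2.50733119e-04,
        3.85894353e-03, -1.41265201e-05]), 'eef_pos': array([ 271.0505846 , -562.47111166,  238.42875651]), 'orientation': array([[ 9.00962705e-01,  4.33896221e-01, -5.23483721e-04],
       [ 4.33896399e-01, -9.00960802e-01,  1.88352027e-03],
       [ 3.45614014e-04, -1.92411922e-03, -9.99998089e-01]]), 'ft_force': array([-0.27971398,  0.61103143,  0.29514899]), 'torque': array([ 0.03408037, -0.04200166, -0.03252019]), 'grasp_force': 0.0, 'opening': 0.9987735167479908} 8.0
```

View pics/top0.png

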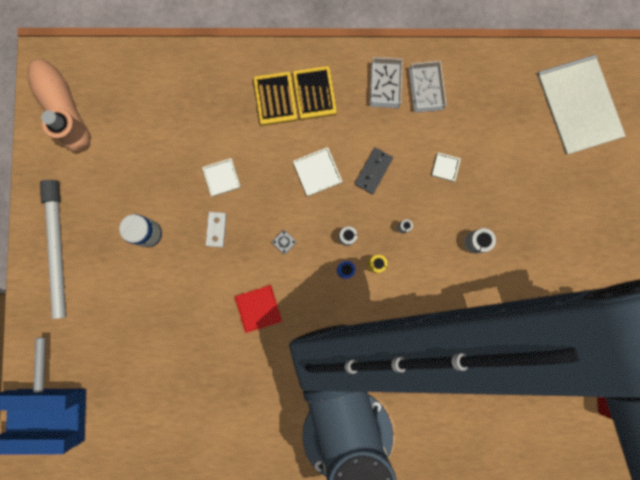

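View pics/scene0.png

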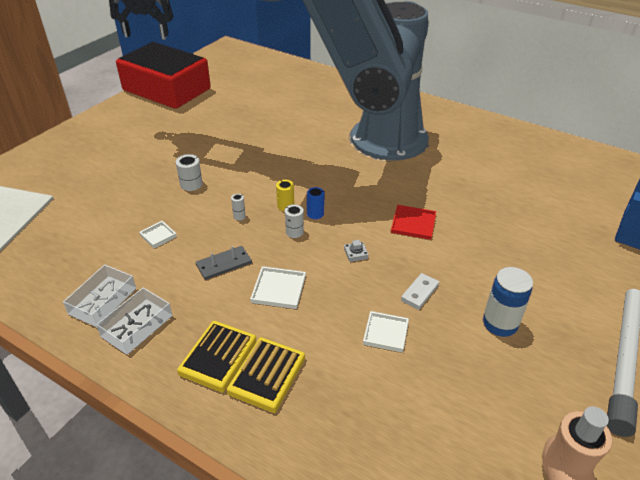

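The top view shows the trays: small (446,167), medium (221,177), large (318,171). The jig is at (374,171) and the spacer at (215,230). The clamps are small (405,226), medium (347,235) and large (483,240). Yellow (379,263) and blue (346,269) decoys stand close to the medium clamp, and the red decoy tray is at (258,308).

```bash
cat > h.py <<'E'
import cv2,numpy as np
from rig import robot, optics
def cast(c,uv,z):
    uv=np.asarray(uv,float).reshape(-1,1,2)
    n=cv2.undistortPoints(uv,np.array(c["mtx"]),np.array(c["distortion"])).reshape(-1,2)
    R=np.array(c["R"]);o=-R.T@np.array(c["t"])
    d=np.c_[n,np.ones(len(n))]@R
    return o+d*((z-o[2])/d[:,2])[:,None]
def blob(mask,uv):
    cs,_=cv2.findContours(mask.astype(np.uint8),cv2.RETR_EXTERNAL,cv2.CHAIN_APPROX_NONE)
    cs=[k for k in cs if len(k)>8]
    return max(cs,key=lambda k:cv2.pointPolygonTest(k,(float(uv[0]),float(uv[1])),True))
def rect(c,k,z):
    p=cast(c,k.reshape(-1,2),z)[:,:2].astype(np.float32)
    (x,y),(w,h),a=cv2.minAreaRect(p)
    if w<h: w,h,a=h,w,a+90
    return np.round([x,y,w,h,(a+90)%180-90],1)   # long-axis angle, deg
E
python3 - <<'E'
from h import *
p=np.load("pics/top0p.npy");c=optics.calibration("top")
hsv=cv2.cvtColor(p,cv2.COLOR_RGB2HSV);white=(hsv[...,1]<60)&(hsv[...,2]>120)
dark=hsv[...,2]<90
for n,uv,z in [("tray_s",(446,167),11),("tray_m",(221,177),11),("tray_l",(318,171),11),("spacer",(215,230),12),("pyr",(284,241),14)]:
    print(n,rect(c,blob(white,uv),z))
print("jig",rect(c,blob(dark,(374,171)),10))
for n,uv,z in [("small",(406,225),56),("med",(348,235),62),("large",(484,240),68),("yel",(379,263),62),("blue",(346,268),62),("can",(134,229),120)]:
    print(n,cast(c,[uv],z).round(0)[0,:2], end=' ')
    w=p[uv[1]-12:uv[1]+13,uv[0]-12:uv[0]+13]; m=(w.max(2)<60)
    ys,xs=np.nonzero(m); print(cast(c,[(xs.mean()+uv[0]-12,ys.mean()+uv[1]-12)],z).round(1)[0,:2],m.sum())
E
```

```text
tray_s [ 623.4 -241.9   58.7   58.7   74.3]
tray_m [599.5 294.6  74.5  73.8  17.8]
tray_l [612.8  66.   92.8  92.2  21.4]
spacer [475.1 305.7  81.3  42.2  -4.1]
pyr [444.4 145.4  41.7  39.9  44.9]
jig [614.8 -67.4 100.8  48.2 -29.1]
small [ 478. -136.] [ 477.9 -136.8] 16
med [455.  -2.] [455.9  -2.7] 56
large [ 442. -310.] [ 442.7 -309.9] 128
yel [391. -72.] [391. -70.] 53
blue [380.   3.] [377.5   2.6] 95
can [464. 464.] [nan nan] 0<stdin>:11: RuntimeWarning: Mean of empty slice.
  ret = ret.dtype.type(ret / rcount)
```

```bash
python3 -m pendant '{"xyz":[[0.02,0.04,0],[0.02,0.04,0],[0.02,0.04,0],[0.02,0.04,0],[0.02,0.04,0],[0.02,0.04,0],[0.02,0.04,0],[0.02,0.04,0],[0.02,0.04,0],[0.02,0.04,0]],"delta_rot":[[0,0,-0.1],[0,0,-0.1],[0,0,-0.1],[0,0,-0.1],[0,0,-0.05],[0,0,0],[0,0,0],[0,0,0],[0,0,0],[0,0,0]],"gripper":[0.055,0.055,0.055,0.055,0.055,0.055,0.055,0.055,0.055,0.055]}' 30
python3 -m pendant '{"xyz":[[0.007,0.026,-0.02],[0,0,-0.02],[0,0,0],[0,0,0]],"delta_rot":[[0,0,0],[0,0,0],[0,0,0],[0,0,0]],"gripper":[0.055,0.055,0.055,0.055]}'
python3 - <<'E'
from h import *
print(robot.tips_ahead)
p,d=optics.capture("wrist");c=optics.calibration("wrist");cv2.imwrite("pics/w1.png",p[:,:,::-1]);np.save("pics/w1p.npy",p)
print(np.round(c["R"],3).tolist(),(-np.array(c["R"]).T@c["t"]).round(1),np.array(c["mtx"]).round(0).tolist(),robot.get_obs()["eef_pos"])
E
```

```text
time: 1.1
eef_pos: [471.5, -161.3, 239.1]
orientation: [[1.0, -0.001, -0.0], [-0.001, -1.0, 0.0], [-0.0, -0.0, -1.0]]
ft_force: [1.0, -1.3, 0.0]
opening: 0.646
grasp_force: 0.0
time: 1.5
eef_pos: [478.1, -137.1, 199.2]
orientation: [[1.0, -0.001, -0.001], [-0.001, -1.0, 0.0], [-0.001, -0.0, -1.0]]
ft_force: [0.2, -0.4, 1.0]
opening: 0.64
grasp_force: 0.0
8.0
[[-0.002, -1.0, 0.001], [-0.948, 0.002, 0.318], [-0.318, 0.0, -0.948]] [ 560.9 -139.3  333.6] [[383.0, 0.0, 319.0], [0.0, 383.0, 231.0], [0.0, 0.0, 1.0]] [ 478.51642822 -137.71953142  199.76518371]
```

View pics/w1.png

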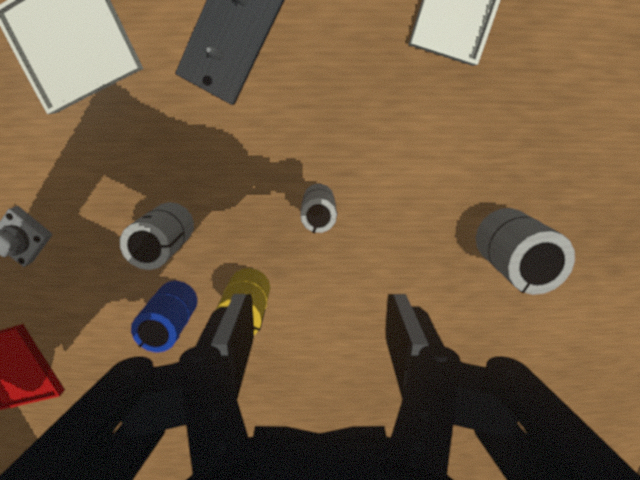

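The wrist view shows the bore marks: small (319,216), medium (144,245), large (541,263). I'll refine all three from these.

```bash
cat >> h.py <<'E'
def bore(c,p,uv,z,r=22,th=50):
    m=(p.max(2)<th).astype(np.uint8); n,l,s,ce=cv2.connectedComponentsWithStats(m)
    k=[i for i in range(1,n) if s[i,4]>60 and np.hypot(*(ce[i]-uv))<r]
    k=min(k,key=lambda i:np.hypot(*(ce[i]-uv))); return cast(c,[ce[k]],z)[0,:2].round(1),ce[k].round(1),s[k,4]
E
python3 - <<'E'
from h import *
p=np.load("pics/w1p.npy");c=optics.calibration("wrist")
for n,uv,z in [("s",(319,216),56),("m",(144,245),62),("l",(541,263),68),("blue",(152,333),62)]: print(n,bore(c,p,uv,z))
E
```

```text
s (array([ 480.7, -138. ]), array([317.5, 215. ]), np.int32(340))
m (array([458.2,  -6.7]), array([146.8, 245.9]), np.int32(862))
l (array([ 445.2, -311.1]), array([541.8, 263.4]), np.int32(1342))
blue (array([380.5,   0.7]), array([152.4, 332.8]), np.int32(590))
```

```bash
python3 -m pendant '{"xyz":[[0.002,0,-0.04],[0,0,-0.04],[0,0,-0.04],[0,0,-0.03],[0,0,-0.024],[0,0,0],[0,0,0],[0,0,0],[0,0,0],[0,0,0]],"delta_rot":[[0,0,0],[0,0,0],[0,0,0],[0,0,0],[0,0,0],[0,0,0],[0,0,0],[0,0,0],[0,0,0],[0,0,0]],"gripper":[0.055,0.055,0.055,0.055,0.055,0.055,0.02,0.02,0.02,0.02]}' 40
python3 -m pendant '{"xyz":[[0,0,0],[0,0,0],[0,0,0.02],[0,0,0.03],[0,0,0.03],[0,0,0]],"delta_rot":[[0,0,0],[0,0,0],[0,0,0],[0,0,0],[0,0,0],[0,0,0]],"gripper":[0.02,0.02,0.02,0.02,0.02,0.02]}'
```

```text
time: 2.55
eef_pos: [481.4, -137.9, 27.0]
orientation: [[1.0, -0.001, 0.003], [-0.001, -1.0, -0.002], [0.003, 0.002, -1.0]]
ft_force: [-0.0, -0.5, 7.8]
opening: 0.312
grasp_force: 39.6
time: 3.15
eef_pos: [482.4, -138.0, 109.0]
orientation: [[1.0, -0.001, 0.007], [-0.001, -1.0, -0.004], [0.007, 0.004, -1.0]]
ft_force: [0.9, -0.6, -0.5]
opening: 0.317
grasp_force: 39.5
```

```bash
python3 -m pendant '{"xyz":[[0.02,-0.015,0],[0.035,-0.026,0],[0.035,-0.026,0],[0.035,-0.026,0],[0.017,-0.012,0],[0,0,0],[0,0,-0.04],[0,0,-0.02],[0,0,0],[0,0,0]],"delta_rot":[[0,0,0],[0,0,0],[0,0,0],[0,0,0],[0,0,0],[0,0,0],[0,0,0],[0,0,0],[0,0,0],[0,0,0]],"gripper":[0.02,0.02,0.02,0.02,0.02,0.02,0.02,0.02,0.02,0.02]}'
python3 - <<'E'
from h import *
p,d=optics.capture("top");c=optics.calibration("top");cv2.imwrite("pics/t1.png",cv2.resize(p[120:260,360:520,::-1],None,fx=4,fy=4));p,d=optics.capture("scene");cv2.imwrite("pics/s1.png",cv2.resize(p[150:300,100:300,::-1],None,fx=4,fy=4))
E
```

```text
time: 4.15
eef_pos: [621.1, -241.1, 44.8]
orientation: [[1.0, -0.001, -0.002], [-0.001, -1.0, 0.001], [-0.002, -0.001, -1.0]]
ft_force: [0.2, 0.6, -0.5]
opening: 0.319
grasp_force: 39.5
```

View pics/s1.png

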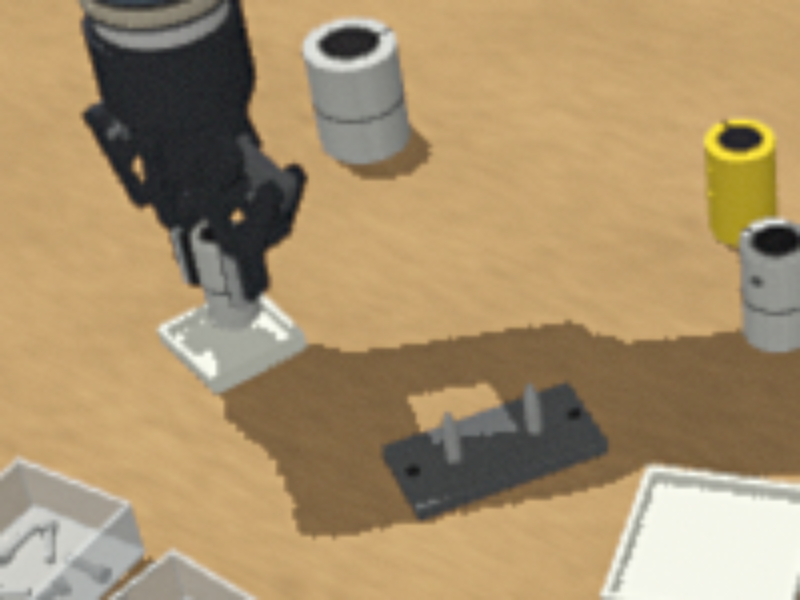

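The small clamp is hanging over the centre of the small tray. I'll lower and release it.

```bash
python3 -m pendant '{"xyz":[[0,0,-0.006],[0,0,-0.005],[0,0,-0.003],[0,0,0],[0,0,0]],"delta_rot":[[0,0,0],[0,0,0],[0,0,0],[0,0,0],[0,0,0]],"gripper":[0.02,0.02,0.02,0.02,0.02]}'
```

```text
time: 4.75
eef_pos: [622.1, -242.1, 31.2]
orientation: [[1.0, -0.001, -0.0], [-0.001, -1.0, 0.0], [-0.0, -0.0, -1.0]]
ft_force: [0.2, 0.9, -0.4]
opening: 0.321
grasp_force: 39.5
```

```bash
python3 -m pendant '{"xyz":[[0,0,-0.0015],[0,0,0],[0,0,0],[0,0,0],[0,0,0],[0,0,0.03],[0,0,0.04],[0,0,0.04],[0,0,0.03],[0,0,0]],"delta_rot":[[0,0,0],[0,0,0],[0,0,0],[0,0,0],[0,0,0],[0,0,0],[0,0,0],[0,0,0],[0,0,0],[0,0,0]],"gripper":[0.02,0.02,0.045,0.045,0.045,0.045,0.045,0.0854,0.0854,0.0854]}'
python3 -m pendant '{"xyz":[[-0.02,-0.008,0],[-0.04,-0.016,0],[-0.04,-0.016,0],[-0.04,-0.016,0],[-0.03,-0.012,0],[-0.007,-0.001,0],[0,0,0],[0,0,0]],"delta_rot":[[0,0,0],[0,0,0],[0,0,0],[0,0,0],[0,0,0],[0,0,0],[0,0,0],[0,0,0]],"gripper":[0.0854,0.0854,0.0854,0.0854,0.0854,0.0854,0.0854,0.0854]}'
python3 - <<'E'
from h import *
p,d=optics.capture("top");c=optics.calibration("top");cv2.imwrite("pics/t2.png",cv2.resize(p[120:260,390:550,::-1],None,fx=5,fy=4))
p,d=optics.capture("wrist");c=optics.calibration("wrist");cv2.imwrite("pics/w2.png",p[:,:,::-1]);np.save("pics/w2p.npy",p)
uv=cv2.projectPoints(np.array([[445.,-311,68],[622,-242,59]]),cv2.Rodrigues(np.array(c["R"]))[0],np.array(c["t"],float),np.array(c["mtx"]),np.array(c["distortion"]))[0].reshape(-1,2);print(uv)
for u,z in zip(uv,(68,59)):
  try: print(bore(c,p,u,z))
  except Exception as e: print(e)
E
```

```text
time: 5.75
eef_pos: [625.2, -243.7, 175.7]
orientation: [[1.0, -0.001, 0.01], [-0.001, -1.0, -0.006], [0.01, 0.006, -1.0]]
ft_force: [0.4, 0.5, -0.6]
opening: 0.993
grasp_force: 0.0
time: 6.55
eef_pos: [446.1, -311.0, 169.6]
orientation: [[1.0, -0.001, 0.001], [-0.001, -1.0, -0.0], [0.001, 0.0, -1.0]]
ft_force: [0.5, 0.4, 0.1]
opening: 1.001
grasp_force: 0.0
[[317.30610381 238.41909644]
 [193.12673601 -66.41210116]]
(array([ 445.3, -310.4]), array([316.4, 238. ]), np.int32(2151))
min() iterable argument is empty
```

View pics/w2.png

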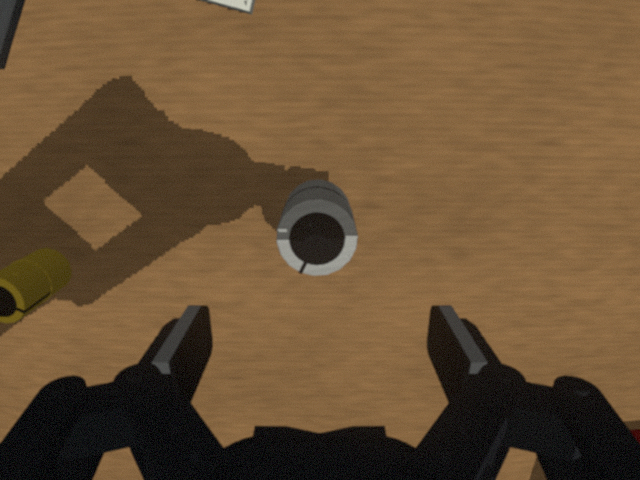

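The large clamp's bore is at (316,238), so it sits at (445.3,-310.4), which is on target. I'll grasp it.

```bash
python3 -m pendant '{"xyz":[[0,0,-0.04],[0,0,-0.04],[0,0,-0.035],[0,0,-0.022],[0,0,0],[0,0,0],[0,0,0],[0,0,0],[0,0,0],[0,0,0]],"delta_rot":[[0,0,0],[0,0,0],[0,0,0],[0,0,0],[0,0,0],[0,0,0],[0,0,0],[0,0,0],[0,0,0],[0,0,0]],"gripper":[0.0854,0.0854,0.0854,0.0854,0.0854,0.045,0.045,0.045,0.045,0.045]}' 60
python3 -m pendant '{"xyz":[[0,0,0],[0,0,0],[0,0,0.02],[0,0,0.03],[0,0,0.03],[0,0,0]],"delta_rot":[[0,0,0],[0,0,0],[0,0,0],[0,0,0],[0,0,0],[0,0,0]],"gripper":[0.045,0.045,0.045,0.045,0.045,0.045]}'
```

```text
time: 7.65
eef_pos: [446.3, -311.5, 34.5]
orientation: [[1.0, -0.002, 0.003], [-0.002, -1.0, -0.002], [0.003, 0.002, -1.0]]
ft_force: [1.6, 2.2, 6.4]
opening: 0.62
grasp_force: 63.7
time: 8.25
eef_pos: [447.0, -313.1, 116.4]
orientation: [[1.0, -0.001, 0.006], [-0.001, -1.0, -0.006], [0.006, 0.006, -1.0]]
ft_force: [1.7, -0.9, -3.2]
opening: 0.62
grasp_force: 64.1
```

```bash
python3 -m pendant '{"xyz":[[0.01,0.02,0],[0.018,0.041,0],[0.018,0.041,0],[0.018,0.041,0],[0.018,0.041,0],[0.018,0.041,0],[0.018,0.041,0],[0.018,0.041,0],[0.018,0.041,0],[0.013,0.03,0]],"delta_rot":[[0,0,0],[0,0,0],[0,0,0],[0,0,0],[0,0,0],[0,0,0],[0,0,0],[0,0,0],[0,0,0],[0,0,0]],"gripper":[0.045,0.045,0.045,0.045,0.045,0.045,0.045,0.045,0.045,0.045]}'
python3 -m pendant '{"xyz":[[0,0,0],[0,0,0],[0,0,-0.03],[0,0,-0.03],[0,0,0],[0,0,0]],"delta_rot":[[0,0,0],[0,0,0],[0,0,0],[0,0,0],[0,0,0],[0,0,0]],"gripper":[0.045,0.045,0.045,0.045,0.045,0.045]}'
```

```text
time: 9.25
eef_pos: [612.1, 69.6, 111.4]
orientation: [[1.0, 0.0, -0.001], [0.0, -1.0, 0.0], [-0.001, -0.0, -1.0]]
ft_force: [-0.2, -0.2, -3.0]
opening: 0.62
grasp_force: 64.3
time: 9.85
eef_pos: [611.1, 65.7, 52.1]
orientation: [[1.0, -0.003, -0.003], [-0.003, -1.0, 0.0], [-0.003, 0.0, -1.0]]
ft_force: [-0.3, -0.1, -3.1]
opening: 0.621
grasp_force: 64.4
```

```bash
python3 -m pendant '{"xyz":[[0.002,-0.001,-0.005],[0,0,-0.005],[0,0,-0.003],[0,0,-0.0025],[0,0,0],[0,0,0]],"delta_rot":[[0,0,0],[0,0,0],[0,0,0],[0,0,0],[0,0,0],[0,0,0]],"gripper":[0.045,0.045,0.045,0.045,0.045,0.045]}'
```

```text
time: 10.45
eef_pos: [614.4, 65.9, 37.6]
orientation: [[1.0, -0.001, 0.001], [-0.001, -1.0, -0.0], [0.001, 0.0, -1.0]]
ft_force: [0.8, 0.6, -2.2]
opening: 0.623
grasp_force: 64.9
```

```bash
python3 -m pendant '{"xyz":[[0,0,-0.001],[0,0,0],[0,0,0],[0,0,0],[0,0,0],[0,0,0.03],[0,0,0.04],[0,0,0.04],[0,0,0.03],[0,0,0]],"delta_rot":[[0,0,0],[0,0,0],[0,0,0],[0,0,0],[0,0,0],[0,0,0],[0,0,0],[0,0,0],[0,0,0],[0,0,0]],"gripper":[0.045,0.045,0.075,0.075,0.075,0.075,0.075,0.075,0.075,0.07]}'
python3 -m pendant '{"xyz":[[-0.02,-0.01,0],[-0.04,-0.018,0],[-0.04,-0.018,0],[-0.04,-0.018,0],[-0.016,-0.008,0],[0,0,0],[0,0,0],[0,0,0]],"delta_rot":[[0,0,0],[0,0,0],[0,0,0],[0,0,0],[0,0,0],[0,0,0],[0,0,0],[0,0,0]],"gripper":[0.07,0.07,0.07,0.07,0.07,0.07,0.07,0.07]}'
python3 - <<'E'
from h import *
p,d=optics.capture("wrist");c=optics.calibration("wrist");cv2.imwrite("pics/w3.png",p[:,:,::-1]);np.save("pics/w3p.npy",p)
uv=cv2.projectPoints(np.array([[457.,-6,62],[614,66,71]]),cv2.Rodrigues(np.array(c["R"]))[0],np.array(c["t"],float),np.array(c["mtx"]),np.array(c["distortion"]))[0].reshape(-1,2);print(uv)
for u,z in zip(uv,(62,71)):
  try: print(bore(c,p,u,z))
  except Exception as e: print(e)
E
```

```text
time: 11.45
eef_pos: [617.6, 65.8, 181.4]
orientation: [[1.0, -0.001, 0.011], [-0.001, -1.0, -0.001], [0.011, 0.001, -1.0]]
ft_force: [0.6, 0.1, 0.6]
opening: 0.82
grasp_force: 0.0
time: 12.25
eef_pos: [459.7, -6.1, 176.2]
orientation: [[1.0, -0.001, 0.001], [-0.001, -1.0, -0.0], [0.001, 0.0, -1.0]]
ft_force: [-0.3, 0.2, -0.5]
opening: 0.821
grasp_force: 0.0
[[317.14804354 233.92633779]
 [186.75077444 -28.17059144]]
(array([457.5,  -3.4]), array([313.3, 233.2]), np.int32(1025))
min() iterable argument is empty
```

View pics/w3.png

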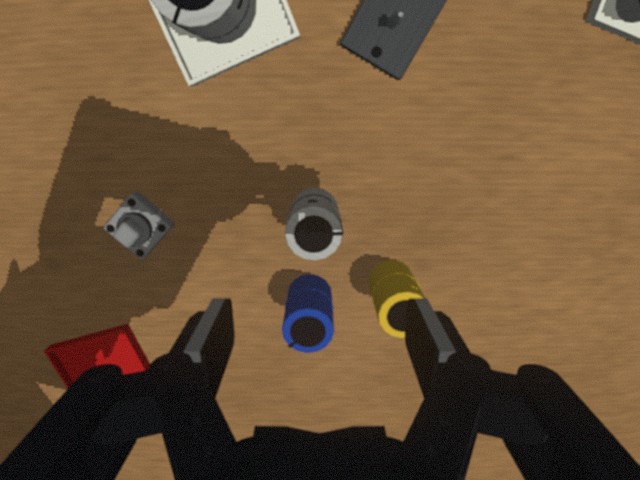

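The medium clamp's bore is at (313,233), i.e. (457.5,-3.4), and both decoys are clear of the finger path. I'll grasp it.

```bash
python3 -m pendant '{"xyz":[[-0.002,0.0025,-0.04],[0,0,-0.04],[0,0,-0.04],[0,0,-0.022],[0,0,0],[0,0,0],[0,0,0],[0,0,0],[0,0,0],[0,0,0]],"delta_rot":[[0,0,0],[0,0,0],[0,0,0],[0,0,0],[0,0,0],[0,0,0],[0,0,0],[0,0,0],[0,0,0],[0,0,0]],"gripper":[0.07,0.07,0.07,0.07,0.07,0.03,0.03,0.03,0.03,0.03]}' 60
python3 -m pendant '{"xyz":[[0,0,0],[0,0,0],[0,0,0.02],[0,0,0.03],[0,0,0.04],[0,0,0]],"delta_rot":[[0,0,0],[0,0,0],[0,0,0],[0,0,0],[0,0,0],[0,0,0]],"gripper":[0.03,0.03,0.03,0.03,0.03,0.03]}'
```

```text
time: 13.3
eef_pos: [457.3, -3.7, 35.6]
orientation: [[1.0, -0.001, 0.003], [-0.001, -1.0, -0.001], [0.003, 0.001, -1.0]]
ft_force: [0.0, 2.3, 7.6]
opening: 0.451
grasp_force: 60.4
time: 13.9
eef_pos: [458.9, -4.2, 128.3]
orientation: [[1.0, -0.001, 0.009], [-0.001, -1.0, -0.003], [0.009, 0.003, -1.0]]
ft_force: [0.8, -1.3, -2.0]
opening: 0.452
grasp_force: 60.8
```

```bash
python3 -m pendant '{"xyz":[[0.01,0.02,0],[0.02,0.042,0],[0.02,0.042,0],[0.02,0.042,0],[0.02,0.042,0],[0.02,0.042,0],[0.02,0.042,0],[0.012,0.026,0],[0,0,0],[0,0,0]],"delta_rot":[[0,0,0],[0,0,0],[0,0,0],[0,0,0],[0,0,0],[0,0,0],[0,0,0],[0,0,0],[0,0,0],[0,0,0]],"gripper":[0.03,0.03,0.03,0.03,0.03,0.03,0.03,0.03,0.03,0.03]}'
python3 -m pendant '{"xyz":[[0,0,-0.03],[0,0,-0.03],[0,0,-0.01],[0,0,0],[0,0,0]],"delta_rot":[[0,0,0],[0,0,0],[0,0,0],[0,0,0],[0,0,0]],"gripper":[0.03,0.03,0.03,0.03,0.03]}'
```

```text
time: 14.9
eef_pos: [596.8, 294.4, 122.6]
orientation: [[1.0, 0.0, -0.003], [0.0, -1.0, -0.001], [-0.003, 0.001, -1.0]]
ft_force: [-0.6, -0.1, -2.6]
opening: 0.458
grasp_force: 61.2
time: 15.4
eef_pos: [598.6, 293.8, 54.9]
orientation: [[1.0, -0.002, 0.001], [-0.002, -1.0, 0.0], [0.001, -0.0, -1.0]]
ft_force: [1.2, 0.5, -2.0]
opening: 0.451
grasp_force: 61.1
```

```bash
python3 -m pendant '{"xyz":[[0.002,0,-0.006],[0,0,-0.005],[0,0,-0.003],[0,0,-0.0025],[0,0,0],[0,0,0]],"delta_rot":[[0,0,0],[0,0,0],[0,0,0],[0,0,0],[0,0,0],[0,0,0]],"gripper":[0.03,0.03,0.03,0.03,0.03,0.03]}'
```

```text
time: 16.0
eef_pos: [600.2, 294.5, 38.7]
orientation: [[1.0, -0.001, 0.0], [-0.001, -1.0, -0.0], [0.0, 0.0, -1.0]]
ft_force: [-1.8, -1.6, 5.1]
opening: 0.454
grasp_force: 61.5
```

```bash
python3 -m pendant '{"xyz":[[0,0,0],[0,0,0],[0,0,0],[0,0,0.03],[0,0,0.04],[0,0,0.04],[0,0,0.03],[0,0,0]],"delta_rot":[[0,0,0],[0,0,0],[0,0,0],[0,0,0],[0,0,0],[0,0,0],[0,0,0],[0,0,0]],"gripper":[0.06,0.06,0.06,0.06,0.06,0.06,0.06,0.06]}'
python3 -m pendant '{"xyz":[[-0.02,0.002,0],[-0.04,0.003,0],[-0.04,0.003,0],[-0.023,0.003,0],[0,0,-0.02],[0,0,0],[0,0,0],[0,0,0]],"delta_rot":[[0,0,-0.07],[0,0,0],[0,0,0],[0,0,0],[0,0,0],[0,0,0],[0,0,0],[0,0,0]],"gripper":[0.055,0.055,0.055,0.055,0.055,0.055,0.055,0.055]}'
python3 - <<'E'
from h import *
o=robot.get_obs()
p,d=optics.capture("wrist");c=optics.calibration("wrist");cv2.imwrite("pics/w4.png",p[:,:,::-1]);np.save("pics/w4p.npy",p)
print(o["eef_pos"],robot.tips_ahead)
uv=cv2.projectPoints(np.array([[476.,305.7,12]]),cv2.Rodrigues(np.array(c["R"]))[0],np.array(c["t"],float),np.array(c["mtx"]),np.array(c["distortion"]))[0].reshape(-1,2);print(uv)
hsv=cv2.cvtColor(p,cv2.COLOR_RGB2HSV)
print(rect(c,blob((hsv[...,1]<60)&(hsv[...,2]>120),uv[0]),12))
E
```

```text
time: 16.8
eef_pos: [603.6, 295.6, 183.5]
orientation: [[1.0, -0.001, 0.011], [-0.001, -1.0, 0.003], [0.011, -0.003, -1.0]]
ft_force: [0.8, 0.1, 0.3]
opening: 0.701
grasp_force: 0.0
time: 17.6
eef_pos: [478.2, 305.5, 158.0]
orientation: [[0.997, -0.072, 0.001], [-0.072, -0.997, 0.0], [0.001, -0.0, -1.0]]
ft_force: [0.4, 0.3, 0.3]
opening: 0.647
grasp_force: 0.0
[478.17900963 305.49904412 157.97129898] 8.0
[[317.38302946 220.00674577]]
[476.7 305.6  79.7  40.6  -4.2]
```

View pics/w4.png

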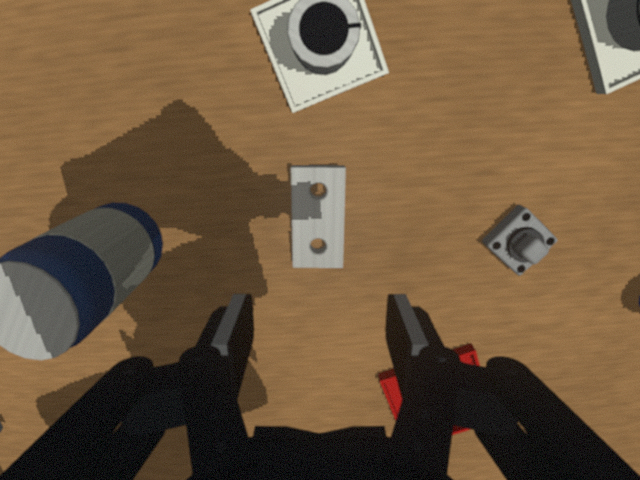

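The plate is centred at (318,218) px, and its measured pose agrees with the tool's to 1.5 mm. I'll descend gently.

```bash
python3 -m pendant '{"xyz":[[-0.0015,0,-0.04],[0,0,-0.04],[0,0,-0.04],[0,0,-0.022],[0,0,0],[0,0,0],[0,0,0]],"delta_rot":[[0,0,0],[0,0,0],[0,0,0],[0,0,0],[0,0,0],[0,0,0],[0,0,0]],"gripper":[0.05,0.05,0.05,0.05,0.05,0.05,0.05]}' 60
python3 -m pendant '{"xyz":[[0,0,-0.003],[0,0,0],[0,0,0]],"delta_rot":[[0,0,0],[0,0,0],[0,0,0]],"gripper":[0.05,0.05,0.05]}'
python3 -m pendant '{"xyz":[[0,0,-0.002],[0,0,0],[0,0,0]],"delta_rot":[[0,0,0],[0,0,0],[0,0,0]],"gripper":[0.05,0.05,0.05]}'
python3 - <<'E'
from h import *
p,d=optics.capture("scene");cv2.imwrite("pics/s2.png",cv2.resize(p[200:350,330:530,::-1],None,fx=4,fy=4))
E
```

```text
time: 18.35
eef_pos: [477.2, 305.9, 17.4]
orientation: [[0.997, -0.071, 0.003], [-0.071, -0.997, 0.001], [0.003, -0.001, -1.0]]
ft_force: [0.8, -0.2, 0.1]
opening: 0.584
grasp_force: 0.0
time: 18.65
eef_pos: [476.0, 305.6, 13.5]
orientation: [[0.997, -0.071, 0.001], [-0.071, -0.997, 0.0], [0.001, -0.001, -1.0]]
ft_force: [-0.8, -0.4, -0.2]
opening: 0.583
grasp_force: 0.0
time: 18.95
eef_pos: [475.6, 305.4, 10.7]
orientation: [[0.997, -0.071, -0.0], [-0.071, -0.997, -0.0], [-0.0, 0.0, -1.0]]
ft_force: [-0.0, -0.1, 0.0]
opening: 0.587
grasp_force: 0.0
```

View pics/s2.png

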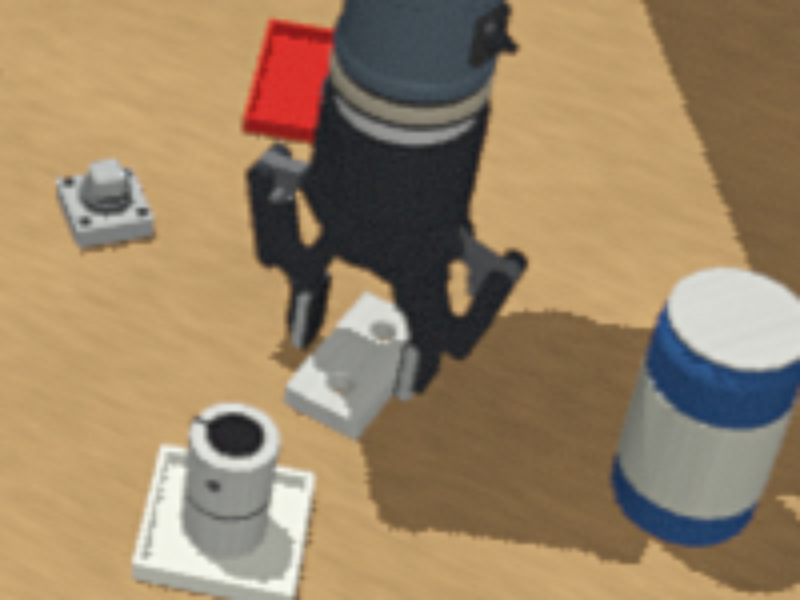

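```bash
for i in 1; do python3 -m pendant '{"xyz":[[0,0,-0.003],[0,0,0],[0,0,0]],"delta_rot":[[0,0,0],[0,0,0],[0,0,0]],"gripper":[0.046,0.046,0.046]}' | sed -n '2p;4p'
python3 -m pendant '{"xyz":[[0,0,-0.002],[0,0,0],[0,0,0]],"delta_rot":[[0,0,0],[0,0,0],[0,0,0]],"gripper":[0.046,0.046,0.046]}' | sed -n '2p;4p'
python3 -m pendant '{"xyz":[[0,0,-0.0015],[0,0,0],[0,0,0]],"delta_rot":[[0,0,0],[0,0,0],[0,0,0]],"gripper":[0.046,0.046,0.046]}'| sed -n '2p;4p'; done
```

```text
eef_pos: [475.5, 305.4, 7.6]
ft_force: [0.4, 0.1, 0.5]
eef_pos: [475.7, 305.4, 5.8]
ft_force: [0.3, 0.8, -0.4]
eef_pos: [475.7, 305.4, 5.7]
ft_force: [-1.9, -1.3, 10.5]
```

Tips touch the bench at TCP z 5.7. I'll raise about 3 mm so they clear the jig base later, then grip and lift.

```bash
python3 -m pendant '{"xyz":[[0.001,0,0.004],[0,0,0],[0,0,0],[0,0,0],[0,0,0],[0,0,0],[0,0,0],[0,0,0]],"delta_rot":[[0,0,0],[0,0,0],[0,0,0],[0,0,0],[0,0,0],[0,0,0],[0,0,0],[0,0,0]],"gripper":[0.046,0.046,0.03,0.03,0.03,0.03,0.03,0.03]}' 60
python3 -m pendant '{"xyz":[[0,0,0.02],[0,0,0.03],[0,0,0.04],[0,0,0.03],[0,0,0.03],[0,0,0],[0,0,0]],"delta_rot":[[0,0,0],[0,0,0],[0,0,0],[0,0,0],[0,0,0],[0,0,0],[0,0,0]],"gripper":[0.03,0.03,0.03,0.03,0.03,0.03,0.03]}'
```

```text
time: 20.7
eef_pos: [477.2, 305.6, 8.8]
orientation: [[0.997, -0.071, 0.001], [-0.071, -0.997, 0.0], [0.001, -0.001, -1.0]]
ft_force: [-0.7, 1.2, 5.6]
opening: 0.448
grasp_force: 61.0
time: 21.4
eef_pos: [476.6, 305.3, 158.3]
orientation: [[0.997, -0.071, 0.0], [-0.071, -0.997, 0.0], [0.0, -0.0, -1.0]]
ft_force: [-0.3, 0.8, -1.5]
opening: 0.447
grasp_force: 60.5
```

```bash
python3 -m pendant '{"xyz":[[0.004,-0.02,0],[0.007,-0.042,0],[0.007,-0.042,0],[0.007,-0.042,0],[0.007,-0.042,0],[0.007,-0.042,0],[0.007,-0.042,0],[0.007,-0.042,0],[0,-0.011,0],[0,0,0]],"delta_rot":[[0,0,-0.05],[0,0,-0.1],[0,0,-0.1],[0,0,-0.1],[0,0,-0.086],[0,0,0],[0,0,0],[0,0,0],[0,0,0],[0,0,0]],"gripper":[0.03,0.03,0.03,0.03,0.03,0.03,0.03,0.03,0.03,0.03]}'
python3 -m pendant '{"xyz":[[0,0,0],[0,0,0],[0,0,0]],"delta_rot":[[0,0,0],[0,0,0],[0,0,0]],"gripper":[0.03,0.03,0.03]}'
python3 - <<'E'
from h import *
o=robot.get_obs();print(o["eef_pos"],o["orientation"][:,0])
p,d=optics.capture("wrist");c=optics.calibration("wrist");cv2.imwrite("pics/w5.png",p[:,:,::-1]);np.save("pics/w5p.npy",p)
uv=cv2.projectPoints(np.array([[617.,-68,10],[615,66,71]]),cv2.Rodrigues(np.array(c["R"]))[0],np.array(c["t"],float),np.array(c["mtx"]),np.array(c["distortion"]))[0].reshape(-1,2);print(uv)
print(rect(c,blob(p.max(2)<100,uv[0]),10))
E
```

```text
time: 22.4
eef_pos: [528.7, -21.0, 156.5]
orientation: [[0.872, -0.489, -0.004], [-0.489, -0.872, 0.001], [-0.004, 0.001, -1.0]]
ft_force: [0.2, 0.0, -0.6]
opening: 0.448
grasp_force: 60.5
time: 22.7
eef_pos: [529.2, -18.0, 158.1]
orientation: [[0.875, -0.484, -0.001], [-0.484, -0.875, 0.0], [-0.001, 0.0, -1.0]]
ft_force: [-0.3, 0.3, -0.9]
opening: 0.454
grasp_force: 60.5
[529.1594802  -17.97767386 158.05855459] [ 0.87514982 -0.48385093 -0.00103306]
[[319.33655648  76.84436989]
 [125.17855844 191.12918628]]
[616.1 -68.7  98.   53.6 -28.9]
```

View pics/w5.png

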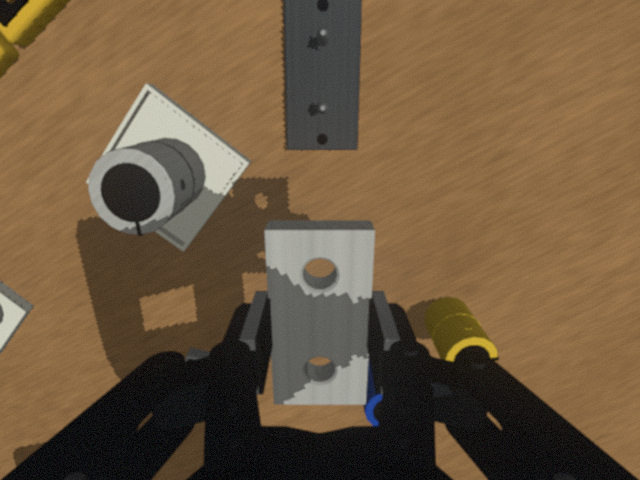

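```bash
python3 - <<'E'
from h import *
p=np.load("pics/w5p.npy");a=cv2.resize(p[20:125,282:362,::-1],None,fx=5,fy=5,interpolation=cv2.INTER_CUBIC);b=cv2.resize(p[245:390,280:360,::-1],(400,525));print(145/525)
cv2.imwrite("pics/c5.png",np.hstack([a,b]))
c=optics.calibration("wrist")
g=p.min(2)
for u,v in [(322,36),(322,107)]:
    w=g[v-8:v+9,u-8:u+9].astype(int); ys,xs=np.nonzero(w>115); print(np.c_[xs+u-8,ys+v-8].mean(0) if len(xs) else w.max(),len(xs))
E
```

```text
0.2761904761904762
[322.64705882  32.        ] 17
[322.4 107.6] 15
```

View pics/c5.png

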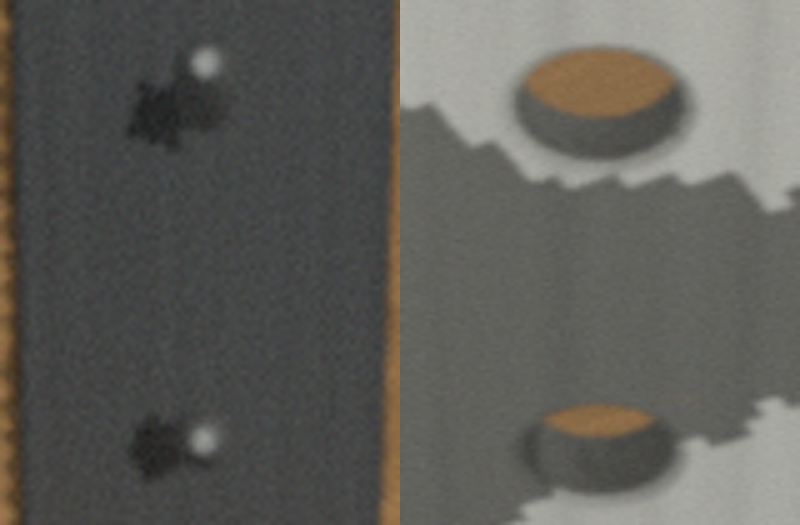

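The pin tops are at (322.6,32) and (322.4,107.8), and the hole centres at (320.2,273.2) and (320.2,368.5).

```bash
python3 - <<'E'
from h import *
c=optics.calibration("wrist")
P=cast(c,[(322.6,32),(322.4,107.8)],40)[:,:2]
o=robot.get_obs();print(o["eef_pos"])
for z in (160.3,161.3,162.3):
    H=cast(c,[(320.2,273.2),(320.2,368.5)],z)[:,:2]
    for n,A in(("pins",P),("holes",H)): v=A[0]-A[1];print(n,A.mean(0).round(1),np.hypot(*v).round(1),np.degrees(np.arctan2(v[1],v[0])).round(1))
    print((P-H).mean(0).round(1))
E
```

```text
[529.34646368 -18.13787015 158.20414261]
pins [617.6 -70.5] 44.1 -29.0
holes [528.9 -19.7] 43.7 -28.9
[ 88.6 -50.8]
pins [617.6 -70.5] 44.1 -29.0
holes [529.5 -20. ] 43.3 -28.9
[ 88.1 -50.5]
pins [617.6 -70.5] 44.1 -29.0
holes [530.  -20.3] 43.0 -28.9
[ 87.5 -50.2]
```

```bash
python3 -m pendant '{"xyz":[[0.022,-0.0127,0],[0.022,-0.0127,0],[0.022,-0.0127,0],[0.0223,-0.0126,0],[0,0,-0.03],[0,0,-0.04],[0,0,-0.025],[0,0,0],[0,0,0],[0,0,0]],"delta_rot":[[0,0,0],[0,0,0],[0,0,0],[0,0,0],[0,0,0],[0,0,0],[0,0,0],[0,0,0],[0,0,0],[0,0,0]],"gripper":[0.03,0.03,0.03,0.03,0.03,0.03,0.03,0.03,0.03,0.03]}'
python3 -m pendant '{"xyz":[[0,0,0],[0,0,0],[0,0,0]],"delta_rot":[[0,0,0],[0,0,0],[0,0,0]],"gripper":[0.03,0.03,0.03]}'
python3 - <<'E'
from h import *
p,d=optics.capture("wrist");np.save("pics/w6p.npy",p)
s,d=optics.capture("scene")
cv2.imwrite("pics/c6.png",np.hstack([cv2.resize(p[230:400,270:370,::-1],(352,600),interpolation=cv2.INTER_CUBIC),cv2.resize(s[205:295,190:257,::-1],(447,600),interpolation=cv2.INTER_CUBIC)]))
E
```

```text
time: 23.75
eef_pos: [619.4, -70.2, 65.1]
orientation: [[0.874, -0.485, 0.003], [-0.485, -0.874, -0.001], [0.003, -0.001, -1.0]]
ft_force: [-1.1, 0.3, -0.3]
opening: 0.448
grasp_force: 60.5
time: 24.05
eef_pos: [618.5, -70.4, 64.3]
orientation: [[0.874, -0.486, 0.002], [-0.486, -0.874, -0.0], [0.002, -0.0, -1.0]]
ft_force: [-0.4, 0.2, -0.1]
opening: 0.448
grasp_force: 60.5
```

View pics/c6.png

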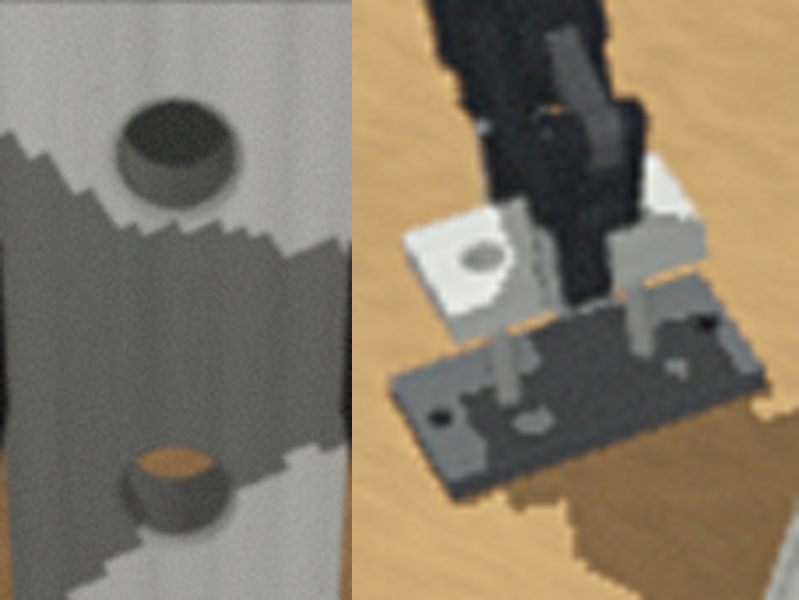

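```bash
python3 -m pendant '{"xyz":[[-0.0008,0.0012,-0.004],[0,0,0],[0,0,0],[0,0,0]],"delta_rot":[[0,0,0],[0,0,0],[0,0,0],[0,0,0]],"gripper":[0.03,0.03,0.03,0.03]}'
python3 -m pendant '{"xyz":[[0,0,0],[0,0,0],[0,0,0]],"delta_rot":[[0,0,0],[0,0,0],[0,0,0]],"gripper":[0.03,0.03,0.03]}' | sed -n 2p
```

```text
time: 24.55
eef_pos: [617.2, -69.0, 59.1]
orientation: [[0.874, -0.486, -0.0], [-0.486, -0.874, 0.0], [-0.0, 0.0, -1.0]]
ft_force: [-0.9, -0.5, 0.5]
opening: 0.446
grasp_force: 60.5
eef_pos: [617.2, -69.1, 59.3]
```

```bash
python3 -m pendant '{"xyz":[[0.0003,0.0002,-0.006],[0,0,-0.005],[0,0,-0.003],[0,0,0],[0,0,0]],"delta_rot":[[0,0,0],[0,0,0],[0,0,0],[0,0,0],[0,0,0]],"gripper":[0.03,0.03,0.03,0.03,0.03]}' | sed -n '2p;4p'
python3 -m pendant '{"xyz":[[0,0,-0.003],[0,0,-0.003],[0,0,-0.002],[0,0,0],[0,0,0]],"delta_rot":[[0,0,0],[0,0,0],[0,0,0],[0,0,0],[0,0,0]],"gripper":[0.03,0.03,0.03,0.03,0.03]}'
python3 - <<'E'
from h import *
p,d=optics.capture("wrist")
s,d=optics.capture("scene")
cv2.imwrite("pics/c7.png",np.hstack([cv2.resize(p[230:400,270:370,::-1],(352,600),interpolation=cv2.INTER_CUBIC),cv2.resize(s[205:295,190:257,::-1],(447,600),interpolation=cv2.INTER_CUBIC)]))
E
```

```text
eef_pos: [617.4, -68.8, 45.0]
ft_force: [0.0, -0.2, -0.2]
time: 25.85
eef_pos: [617.4, -68.9, 37.2]
orientation: [[0.874, -0.486, -0.0], [-0.486, -0.874, 0.0], [-0.0, 0.0, -1.0]]
ft_force: [-0.2, -0.1, -0.8]
opening: 0.448
grasp_force: 60.5
```

View pics/c7.png

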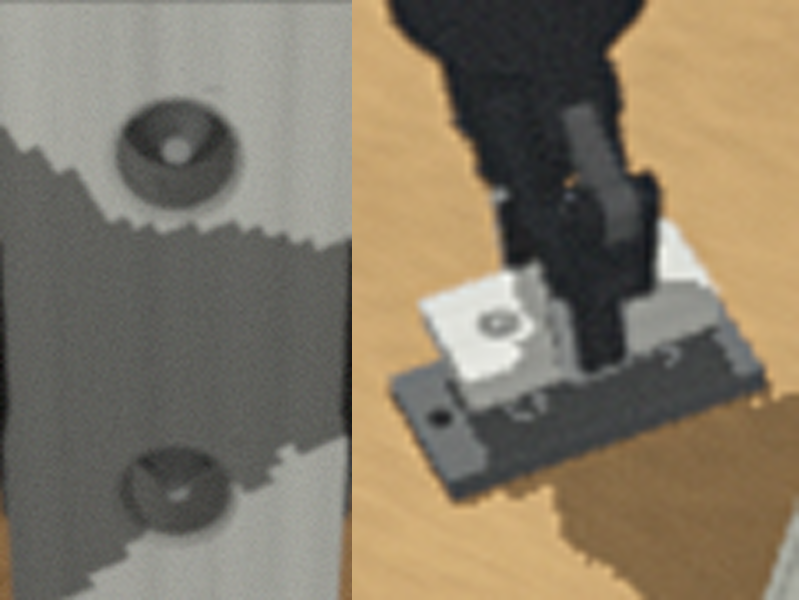

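Both pin tips show centred in the holes at (178,150) and (178,490). I'll lower onto the base.

```bash
python3 -m pendant '{"xyz":[[0,0,-0.005],[0,0,-0.005],[0,0,-0.004],[0,0,-0.003],[0,0,0],[0,0,0]],"delta_rot":[[0,0,0],[0,0,0],[0,0,0],[0,0,0],[0,0,0],[0,0,0]],"gripper":[0.03,0.03,0.03,0.03,0.03,0.03]}' | sed -n '2p;4p'
python3 -m pendant '{"xyz":[[0,0,-0.001],[0,0,0],[0,0,0]],"delta_rot":[[0,0,0],[0,0,0],[0,0,0]],"gripper":[0.03,0.03,0.03]}' | sed -n '2p;4p'
```

```text
eef_pos: [617.5, -68.9, 20.1]
ft_force: [0.2, 0.5, -0.3]
eef_pos: [617.6, -68.9, 19.4]
ft_force: [-0.1, 0.6, -1.1]
```

```bash
python3 -m pendant '{"xyz":[[0,0,0],[0,0,0],[0,0,0],[0,0,0],[0,0,0.01],[0,0,0.03],[0,0,0.04],[0,0,0.05],[0,0,0.05],[0,0,0]],"delta_rot":[[0,0,0],[0,0,0],[0,0,0],[0,0,0],[0,0,0],[0,0,0],[0,0,0],[0,0,0],[0,0,0],[0,0,0]],"gripper":[0.055,0.055,0.055,0.055,0.055,0.055,0.055,0.055,0.055,0.055]}' | sed -n '2p;4p'
python3 -m pendant '{"xyz":[[-0.02,0,0.02],[-0.04,0,0.02],[-0.04,0,0.02],[-0.04,0,0.02],[-0.03,0,0.02],[0,0,0],[0,0,0],[0,0,0]],"delta_rot":[[0,0,0],[0,0,0.1],[0,0,0.1],[0,0,0.1],[0,0,0.1],[0,0,0],[0,0,0],[0,0,0]],"gripper":[0.055,0.055,0.055,0.055,0.055,0.055,0.055,0.055]}'
python3 - <<'E'
from h import *
p,d=optics.capture("wrist");c=optics.calibration("wrist");cv2.imwrite("pics/w8.png",p[:,:,::-1])
s,d=optics.capture("scene");cv2.imwrite("pics/s8.png",cv2.resize(s[140:370,120:440,::-1],(800,575)))
uv=cv2.projectPoints(np.array([[622.,-242,59],[600.,294,65],[615,66,71]]),cv2.Rodrigues(np.array(c["R"]))[0],np.array(c["t"],float),np.array(c["mtx"]),np.array(c["distortion"]))[0].reshape(-1,2);print(uv)
for u,z in zip(uv,(59,65,71)):
  try: print(bore(c,p,u,z,40))
  except Exception as e: print(e)
E
```

```text
eef_pos: [622.4, -70.1, 208.3]
ft_force: [1.7, -0.1, 0.4]
time: 28.65
eef_pos: [448.2, -69.0, 299.0]
orientation: [[0.994, -0.108, 0.0], [-0.108, -0.994, 0.0], [0.0, -0.0, -1.0]]
ft_force: [-0.2, -0.8, 1.2]
opening: 0.645
grasp_force: 0.0
[[492.85896035 -22.66887767]
 [-67.60919031  83.34772901]
 [142.54542219  23.79486221]]
min() iterable argument is empty
min() iterable argument is empty
(array([612.5,  64.1]), array([145.2,  26.6]), np.int32(1273))
```

View pics/w8.png

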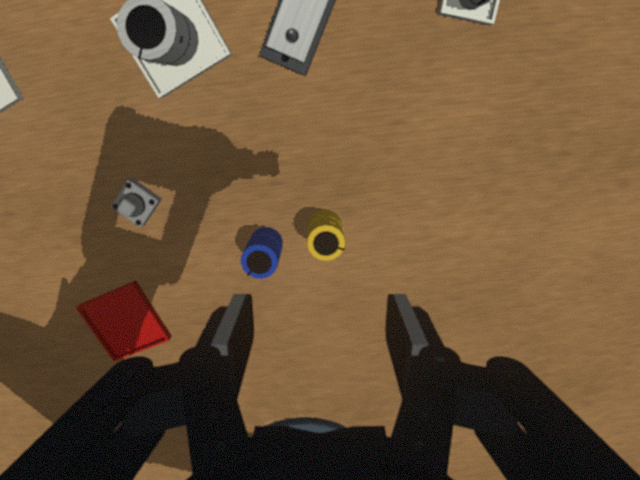

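View pics/s8.png

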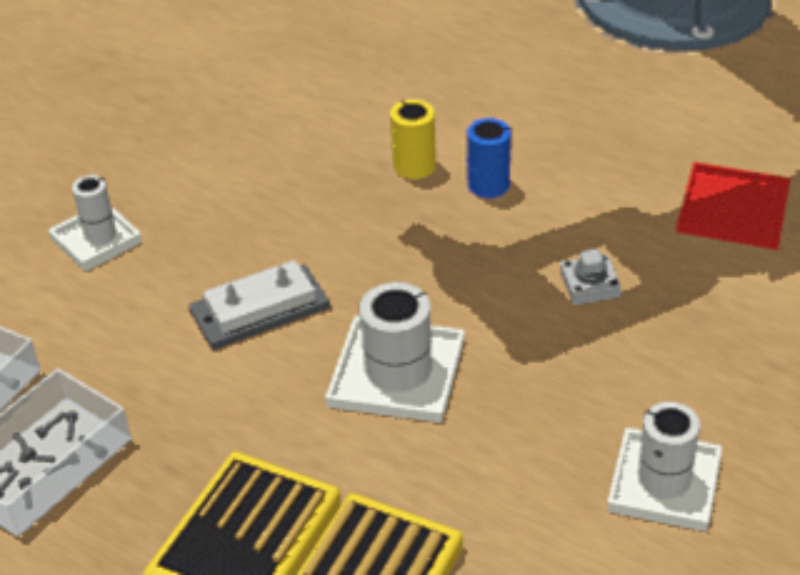

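Everything looks in place in both views: all three clamps stand in their trays and the plate is flat on the jig. One quick numeric check from the top camera before handing in.

```bash
python3 - <<'E'
from h import *
p,d=optics.capture("top");c=optics.calibration("top")
T=[("s",623.4,-241.9,59),("m",599.5,294.6,65),("l",612.8,66,71)]
for n,x,y,z in T:
    u=cv2.projectPoints(np.array([[x,y,float(z)]]),cv2.Rodrigues(np.array(c["R"]))[0],np.array(c["t"],float),np.array(c["mtx"]),np.array(c["distortion"]))[0].ravel().round().astype(int)
    w=p[u[1]-11:u[1]+12,u[0]-11:u[0]+12].max(2)<65; ys,xs=np.nonzero(w)
    print(n,w.sum(),(cast(c,[(xs.mean()+u[0]-11,ys.mean()+u[1]-11)],z)[0,:2]-[x,y]).round(1) if w.any() else None)
E
```

```text
s 21 [-4.5 -0.5]
m 60 [-0.6 -1.3]
l 133 [-1.4 -0.8]
```

All offsets are within tolerance: the largest is 4.5 mm, against 12.5 mm allowed. Handing in.

```bash
python3 -c "
from rig import robot
print(robot.hand_in())"
```

```text
the job is handed in; nothing more can be done
None
```

The job is handed in: all three clamps stand in their trays (at most about 4.5 mm off centre, measured from the top camera), the spacer lies on the jig over both pins, and the pyramid, can and look-alikes were left alone; hand-in returned no verdict.

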